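# Stamp the receiving form and keep the stamp pressed

### The arm

A 7-joint arm with a two-finger parallel gripper is mounted at the origin on the work surface. World frame = base frame: x ahead of the robot, y to its left, z up, the work surface at z = 0. Lengths are in m, angles in rad, forces in N, time in s.
With the tool pointing down it reaches from about 0.4 to 0.85 m from the base axis. Payload 6.9 kg.
Tool frame: the origin (TCP) lies at the very end of the fingers, on their centre line; the grasp point (between the pads) lies 19 mm behind it (arm.pinch_z is the distance from the TCP to the grasp point, in m); y points along the fingers, x is the direction in which the jaws open and shut, and the axes are right-handed (so a half turn about y gives the same grasp; the last joint's range is limited). The gripper opens to 85 mm and grips with 20 to 120 N. Pads are 22 mm wide; open, the fingers measure 114 mm over their backs; the gripper's body (76 mm by 85 mm) begins 54 mm behind the grasp point. The pads swing forward as they close: fully open they stand 13 mm farther back than shut.
Start: joints at [1.373, 0.507, -0.238, 1.5, 0.126, 1.149, -0.155], TCP at [0.187, -0.596, 0.231] pointing down, gripper open.
Joint ranges: [-3.08, 3.08], [-0.24, 2.05], [-1.43, 1.35], [0, 2.5], [-1.52, 4.66], [0.17, 1.96], [-2.89, 2.89]. Speed limits (rad/s): [2.39, 2.39, 3.14, 3.14, 3.14, 3.14, 3.14].

### API

Orientations are given as a unit quaternion [w, x, y, z].
In Python, from cell import arm gives the robot as it stands. Calls block until the motion is done:
- arm.movep(position, orientation): joint-space move of the TCP to a pose.
- arm.move_linear(position, velocity=0.15, orientation=None): straight line of the TCP; orientation=None keeps the orientation; velocity is the mean speed in m/s.
- arm.move_joints(angles): joint-space move.
- arm.open_gripper() and arm.gripper_close(force=None): open the fingers fully, or close them until they stop; force is the grip in N (None keeps the last).
- arm.hold(seconds).
- arm.ik(position, orientation): joint angles nearest the present ones, or None.
- arm.read_camera(name): name is "scene" or "top" or "wrist"; returns (picture, depth): 384x512x3 uint8, red, green, blue; 384x512 float32, m along the optical axis (not along the pixel's ray), 0 where there is no reading.
- arm.camera_info(name): a dict with "vfov" (degrees; the focal length in pixels is half the picture's height over the tangent of half this angle, whatever the lens; pixels are square), "cx", "cy" (the principal point, pixels), "extrinsics" (4x4, takes a point from camera to world coordinates). Camera axes: x right, y down, z forward; pixel columns grow to the right and rows downward; lengths in m; the calibration is good to about 2 mm. A picture is of the moment at which its call begins: read the wrist's pose just before it. camera_info takes no time and is no camera call; for the wrist camera it gives the pose at the moment of the call.
A pose or a line that the arm cannot do raises arm.MotionError and nothing moves.
- arm.hand_in(): hands the job in, once; it reports no verdict.
Readings, each from a call of its own:
- arm.read_time_s(): time.
- arm.read_qpos(): joint angles.
- arm.read_dq(): joint speeds.
- arm.read_joint_torque(): joint torques, N m.
- arm.read_tcp_pos(): TCP position.
- arm.read_orientation(): TCP orientation.
- arm.read_ft_force(): force on the tool from outside, world axes, zero at the start.
- arm.read_wrist_torque(): the same for the moment, N m.
- arm.read_grip_width(): finger opening in m.
Only numpy, scipy, OpenCV 4.12 (cv2) and the standard library are available. Lean on these libraries where they do the work, as an engineer would, in place of code of your own. Each camera call takes 0.05 s, during which the arm holds its last target.

### The job

Mark this delivery as accepted: pick up the green self-inking stamp, set it squarely and the right way up in the printed blue stamp box at the foot of the form on the clipboard, and press its spring-loaded handle all the way down. Keep it pressed fully down so that the ink takes: you finish while still holding it down, not letting go. Do not press the stamp down anywhere but in that box, and leave the red stamp, marker, tape roll and carton where they are.

Things in the scene. Friction and masses are not known exactly. Their poses are not given: they have to be found in the camera images.
- green_mid (a point): the green self-inking stamp, loose, upright in the grey tray, 96 mm tall at rest, about 160 g: a black frame below, a green handle shell above that slides down over it against a spring. This point is on the frame's axis, 48 mm above the foot's underside. z up; -x towards the stamp's front; y along its length
- green_grip (a point): centre of the green handle shell, the part to grip and press: 36 mm (x) by 66 mm (y), flat sides 46 mm high; point 25 mm above the shell's lower edge, 26 mm below its crowned top. Axes as green_mid. Handle up: point 70 mm above the foot's underside, shell's lower edge 45 mm; fully pressed: 54 and 29 mm
- green_front (a point): middle of the front edge of the green stamp's foot: 20 mm from the axis towards the front (-x), 3.5 mm above the underside. The front belongs at the bottom of the page; it has the broad white label on the shell (the back a thin black strip), and the white window on top lies nearer the front
- green_handle (a joint): how far the green stamp's handle is pressed down, m: 0 up, 0.016 fully down at its stop. Return spring: moving starts at about 5 N, fully down needs about 15 N
- green_stamp: the same green stamp's frame: origin at the centre of its foot's underside, axes as green_mid. The foot is a flat rectangular rim 40 mm (x) by 70 mm (y), 7 mm high, with the imprint (24 x 52 mm) central in it
- clipboard: brown A4 clipboard lying flat and fast on the bench, 320 mm (x) by 230 mm (y), with a white form and a steel clip at its +x end, which is the top of the page; the bottom of the page is at -x. Origin at the centre of the underside; the top of the form is 5 mm above it; the clip rises to 31 mm
- stamp_box (a point): centre of the printed blue stamp box, on the top surface of the form, near its bottom right corner as read. The outline is 43 mm (along x) by 72 mm (along y), just larger than the stamp's foot. Axes as the clipboard: +x towards the top of the page, y along the box's length, z up. The stamp is square and the right way up when its axes match these, its front towards -x
- red_mid (a point): the red stamp: a second stamp like the green one with a red handle, standing in the same grey tray; this point as green_mid. Not to be used or moved
- tray: grey shallow tray in which both stamps stand, 150 mm (x) by 290 mm (y), fixed; origin at the centre of its underside, floor 3 mm thick, rim 8 mm high
- marker: white marker with a blue cap lying on the form, 140 mm long along its x, 13 mm thick; origin at the middle of its underside. Leave alone
- tape: roll of clear packing tape lying flat, 104 mm across, 48 mm high; origin at the centre of its underside. Leave alone
- carton: closed cardboard carton, 120 mm (x) by 160 mm (y) by 90 mm high; origin at the centre of its underside. Leave alone

How it is judged:
By the outcome, as a careful person would: the job done as asked, in the order asked, and still so for the second after the job is handed in, while the arm keeps its last pose, push and grip.
It also fails if it takes over 40 s, if anything falls off the work surface, if the arm or the gripper's body presses on something with over 40 N, if the wrist force passes 120 N, or if a joint passes its speed limit or range.

## Working session

There is one attempt and no reset: what is moved stays moved. The work goes in short steps, each a Python script; the robot and the scene stay as the last script left them, time stands still between calls to the robot, and variables do not carry over. Pictures are saved under pics/ and viewed, and the job is handed in when it is done.

```bash
ls; mkdir -p pics; python3 - <<'E'
from cell import arm
import cv2,numpy as np
for n in ["scene","top","wrist"]:
    i=arm.camera_info(n); print(n,i)
    p,d=arm.read_camera(n); cv2.imwrite(f"pics/{n}0.png",p[:,:,::-1]); np.savez(f"{n}0.npz",p=p,d=d,E=i["extrinsics"])
print(arm.read_time_s(),arm.read_tcp_pos(),arm.read_orientation(),arm.pinch_z)
E
```

```text
pics
scene {'vfov': 57.47085271671443, 'cx': 256.72914979436854, 'cy': 192.624910699463, 'extrinsics': array([[ 0.8046367 ,  0.41195736, -0.4276107 ,  1.05869983],
       [ 0.59357366, -0.53967942,  0.59700622, -0.6993917 ],
       [ 0.01516841, -0.73419156, -0.67877291,  0.76105023],
       [ 0.        ,  0.        ,  0.        ,  1.        ]])}
top {'vfov': 49.82635009094141, 'cx': 257.58194564887054, 'cy': 187.76718527946315, 'extrinsics': array([[-0.01414114, -0.99292201,  0.11792331,  0.50016675],
       [-0.99989365,  0.01446296,  0.00187371, -0.12078052],
       [-0.00356597, -0.11788427, -0.99302094,  1.16302085],
       [ 0.        ,  0.        ,  0.        ,  1.        ]])}
wrist {'vfov': 63.67565830032127, 'cx': 258.3962161375111, 'cy': 190.65304237371046, 'extrinsics': array([[ 0.29938942, -0.91954247, -0.25457342,  0.25168251],
       [-0.95413008, -0.28890775, -0.07853727, -0.5771241 ],
       [-0.00132988,  0.26640938, -0.96385905,  0.37268347],
       [ 0.        ,  0.        ,  0.        ,  1.        ]])}
0.15 [ 0.18682305 -0.59603404  0.23061507] [ 0.57019423 -0.56961058  0.41896835 -0.41819594] 0.0187
```

View pics/scene0.png

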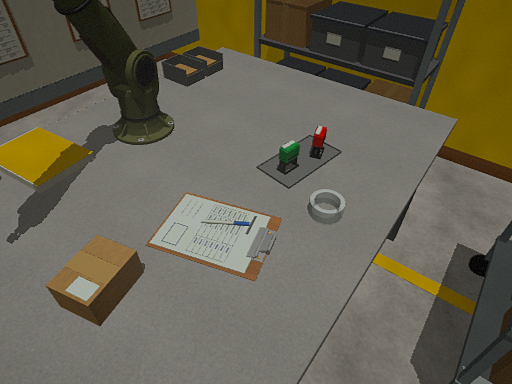

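View pics/top0.png

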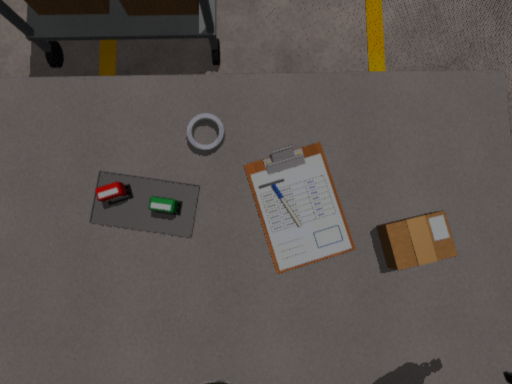

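View pics/wrist0.png

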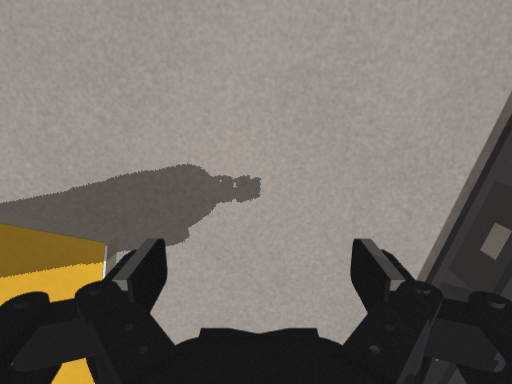

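The overview shows the green stamp at about (163,205) in the top picture, red at (110,192), the blue box at (328,237), the clip at (285,160), the marker around (285,205) and the carton at (420,240). Next I'll get coarse positions from the top camera.

```bash
cat > h.py <<'E'
import numpy as np,cv2
from cell import arm
def K(i): 
    return 192/np.tan(np.radians(i["vfov"]/2)),i["cx"],i["cy"]
def ray(i,u,v):
    f,cx,cy=K(i);E=i["extrinsics"]
    return E[:3,3],E[:3,:3]@np.array([(u-cx)/f,(v-cy)/f,1.])
def onz(i,u,v,z):
    o,d=ray(i,u,v); return o+d*(z-o[2])/d[2]
def cloud(i,d):
    f,cx,cy=K(i);v,u=np.mgrid[:d.shape[0],:d.shape[1]]
    P=np.stack([(u-cx)/f*d,(v-cy)/f*d,d],-1)
    return P@i["extrinsics"][:3,:3].T+i["extrinsics"][:3,3]
def snap(n,name):
    i=arm.camera_info(n);p,d=arm.read_camera(n)
    cv2.imwrite(f"pics/{name}.png",p[:,:,::-1]);np.savez(name+".npz",p=p,d=d,i=i)
    return i,p,d
def load(name):
    z=np.load(name+".npz",allow_pickle=True);return z["i"].item(),z["p"],z["d"]
E
python3 - <<'E'
from h import *
z=np.load("top0.npz");i=arm.camera_info("top");p,d=z["p"],z["d"]
c=cloud(i,d);hsv=cv2.cvtColor(p,cv2.COLOR_RGB2HSV)
g=cv2.inRange(hsv,(45,120,40),(80,255,255))>0
print("green",g.sum(),c[g].min(0),c[g].max(0)); t=g&(c[...,2]>.085);print(c[t].mean(0))
r=cv2.minAreaRect(cv2.findNonZero(g.astype(np.uint8)));print(r)
for u,v in [(343,227),(339,243),(318,249),(314,233)]: print(onz(i,u,v,.005))
print("clip/board z",c[237,328],c[158,285],c[150,320], c[205,290])
top=cv2.resize(p[130:290,80:370],None,fx=2.7,fy=2.7,interpolation=cv2.INTER_CUBIC)
cv2.imwrite("pics/topz.png",top[:,:,::-1])
E
```

```text
green 192 [ 0.50016675 -0.12078052  0.06756509] [0.60987198 0.16447346 1.16302085]
[0.59167866 0.12602822 0.10184739]
((161.75997924804688, 204.1799774169922), (25.314424514770508, 13.435029029846191), 8.130102157592773)
[ 0.52409536 -0.35512251  0.005     ]
[ 0.48005833 -0.34233009  0.005     ]
[ 0.46440412 -0.28357254  0.005     ]
[ 0.50861924 -0.27382742  0.005     ]
clip/board z [ 0.497029   -0.31165255  0.00946468] [ 0.72074918 -0.19741973  0.01055426] [ 0.74395297 -0.29836506  0.00279548] [ 0.58750275 -0.20871315  0.00711989]
```

View pics/topz.png

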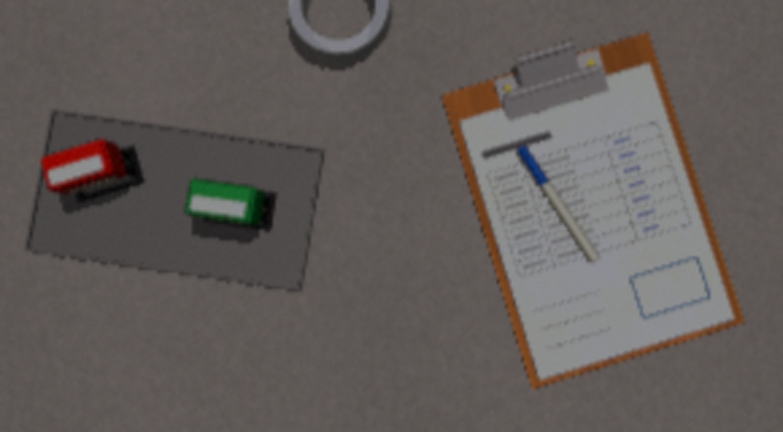

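```bash
cat >> h.py <<'E'
from scipy.spatial.transform import Rotation as Ro
def quat(th):  # tool down, tool x along (cos th, sin th)
    x=np.array([np.cos(th),np.sin(th),0]);z=np.array([0,0,-1.]);y=np.cross(z,x)
    q=Ro.from_matrix(np.c_[x,y,z]).as_quat();return q[[3,0,1,2]]
def Rq(q): return Ro.from_quat(np.r_[q[1:],q[0]]).as_matrix()
E
python3 - <<'E'
from h import *
R=Rq(arm.read_orientation());t=arm.read_tcp_pos();E=arm.camera_info("wrist")["extrinsics"]
print(R);print("cam in tool",R.T@(E[:3,3]-t));print(R.T@E[:3,:3])
d=np.radians
for flip in (0,180):
  for nm,p,th in [("pick",(.592,.135,.06),-8),("place",(.495,-.314,.06),15),("mid",(.55,-.1,.25),0),("pk",(.592,.135,.25),-8),("pl",(.495,-.314,.25),15)]:
    print(flip,nm,np.round(arm.ik(np.array(p),quat(d(th+flip))),2))
E
```

```text
[[ 2.99155343e-01 -3.91784318e-04  9.54204343e-01]
 [-9.54203441e-01  1.31188054e-03  2.99155599e-01]
 [-1.36900658e-03 -9.99999063e-01  1.86141278e-05]]
cam in tool [ 0.00120315 -0.14217962  0.06755589]
[[ 9.99999933e-01  1.58048825e-04  3.29556926e-04]
 [-2.75538655e-04 -2.66418972e-01  9.63857280e-01]
 [ 2.40136728e-04 -9.63857306e-01 -2.66418910e-01]]
0 pick [-0.83  1.41  0.36  1.09  0.65  1.89 -0.9 ]
0 place [-0.32  1.31  0.25  2.27  1.68  1.35 -2.02]
0 mid [-0.34  0.92 -0.24  1.82  1.18  1.92 -1.27]
0 pk [-0.91  1.18  0.55  1.17  0.68  1.9  -0.66]
0 pl [-0.08  0.84 -0.09  2.37  1.69  1.65 -1.63]
180 pick [ 0.39  1.23 -0.08  1.81 -1.34  1.53 -1.69]Traceback (most recent call last):
  File "<stdin>", line 7, in <module>
    return _wrapfunc(a, 'round', decimals=decimals, out=out)
    return _wrapit(obj, method, *args, **kwds)
    result = getattr(arr, method)(*args, **kwds)
TypeError: unsupported operand type(s) for *: 'NoneType' and 'float'
```

```bash
python3 - <<'E'
s=open("h.py").read()
s=s.replace("z=np.array([0,0,-1.]);y=np.cross(z,x)","y=np.array([0,0,-1.]);z=np.cross(x,y)")
open("h.py","w").write(s)
E
python3 - <<'E'
from h import *
d=np.radians
for flip in (0,180):
  for nm,p,th in [("pick",(.592,.135,.06),-8),("place",(.495,-.314,.05),15),("pk",(.592,.135,.25),-8),("pl",(.495,-.314,.25),15),("look pl",(.495,-.314+(.07 if flip else -.07),.2),15),("look pk",(.59,.135+(.07 if flip else -.07),.2),-8)]:
    q=arm.ik(np.array(p),quat(d(th+flip)));print(flip,nm,None if q is None else np.round(q,2))
E
```

```text
0 pick [ 0.13  0.73 -0.66  1.75  0.57  0.86 -0.93]
0 place [ 0.84  0.69 -0.52  1.82  0.47  0.76  0.34]
0 pk [ 0.32  0.63 -1.05  1.51  0.55  1.32 -0.92]
0 pl [ 0.96  0.49 -0.69  1.57  0.33  1.2   0.46]
0 look pl [ 1.    0.59 -0.64  1.54  0.37  1.14  0.54]
0 look pk [ 0.35  0.58 -0.83  1.63  0.46  1.14 -0.74]
180 pick [ 0.37  0.96 -1.23  1.75  0.98  1.19  1.86]
180 place [ 0.44  0.65  0.14  1.82 -0.13  0.68 -2.23]
180 pk [ 0.38  0.7  -1.23  1.51  0.66  1.4   2.12]
180 pl [ 0.48  0.43  0.06  1.58 -0.03  1.14 -2.33]
180 look pl [ 0.39  0.42  0.04  1.75 -0.02  0.98 -2.45]
180 look pk [ 0.26  0.78 -1.23  1.54  0.75  1.35  1.96]
```

```bash
python3 - <<'E'
from h import *
arm.movep([.48,-.37,.22],quat(np.radians(15)));snap("wrist","w_box")
arm.movep([.585,.075,.24],quat(np.radians(-8)));snap("wrist","w_green")
print(arm.read_time_s())
E
```

```text
3.3083
```

View pics/w_box.png

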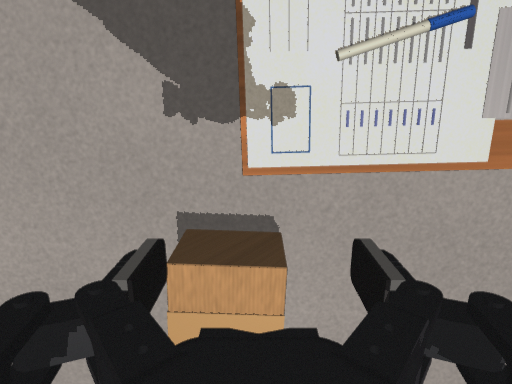

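View pics/w_green.png

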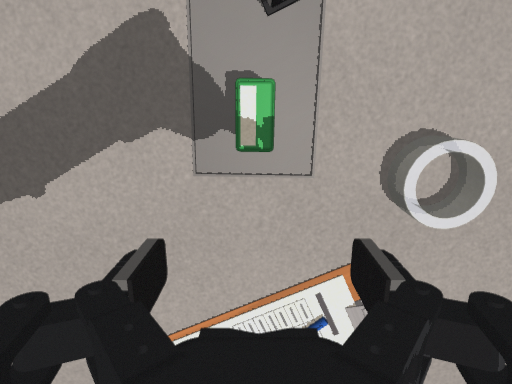

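The box shows at u 271–310, v 86–153, with the page top to the right. The stamp top is at u 236–275, v 78–152, with its white window on the left (-x), so its front already faces the right way.

```bash
cat > meas.py <<'E'
from h import *
def quad(m):
    r=cv2.minAreaRect(cv2.findNonZero(m.astype(np.uint8)));return r,cv2.boxPoints(r)
def rect(P):  # 4 world corners -> centre, lengths, yaw of the long axis (y)
    P=P[:,:2];r=cv2.minAreaRect((P*1000).astype(np.float32));b=cv2.boxPoints(r)/1000
    e=[b[1]-b[0],b[2]-b[1]];l=[np.linalg.norm(x) for x in e];k=int(np.argmax(l));y=e[k]/l[k];y=y*np.sign(y[1])
    return P.mean(0),sorted(l),np.degrees(np.arctan2(-y[0],y[1]))
def box(i,p):
    hsv=cv2.cvtColor(p,cv2.COLOR_RGB2HSV)
    m=cv2.inRange(hsv,(95,90,30),(125,255,200))
    n,L,S,_=cv2.connectedComponentsWithStats(m,connectivity=8)
    print([tuple(s) for s in S[1:] if s[4]>40])
    return m,L,S
E
python3 - <<'E'
from meas import *
i,p,d=load("w_box");m,L,S=box(i,p)
i2,p2,d2=load("w_green")
hsv=cv2.cvtColor(p2,cv2.COLOR_RGB2HSV);g=cv2.inRange(hsv,(45,100,30),(85,255,255));g[:60]=0;g[170:]=0
cs,_=cv2.findContours(g,cv2.RETR_EXTERNAL,cv2.CHAIN_APPROX_NONE);cs=max(cs,key=cv2.contourArea);
M=np.zeros_like(g);cv2.drawContours(M,[cs],-1,1,-1)
r,q=quad(M);print(r)
c=cloud(i2,d2)
z=c[...,2][M>0];print(np.percentile(z,[0,5,25,50,75,95,100]))
for h in (.094,.099): print(h,rect(np.array([onz(i2,*x,h) for x in q])))
t=(M>0)&(c[...,2]>.085);print("cloud",t.sum(),rect(c[t]) )
# bench / form height from depth
cb=cloud(i,d);print("form z",np.median(cb[90:150,280:305,2]))
cv2.imwrite("pics/z1.png",cv2.resize(np.hstack([p[70:170,220:320],p2[60:160,200:300]]),None,fx=4,fy=4,interpolation=0)[:,:,::-1])
E
```

```text
[(np.int32(428), np.int32(5), np.int32(48), np.int32(26), np.int32(567)), (np.int32(271), np.int32(96), np.int32(1), np.int32(44), np.int32(44)), (np.int32(308), np.int32(111), np.int32(2), np.int32(41), np.int32(42))]
((254.5, 114.5), (73.0, 39.0), 90.0)
[0.08910721 0.09204627 0.0971169  0.09799562 0.09866858 0.09954712
 0.38190675]
0.094 (array([0.59052413, 0.13028562]), [np.float32(0.036389947), np.float32(0.0641998)], np.float32(-8.094903))
0.099 (array([0.5906093 , 0.13043744]), [np.float32(0.03575792), np.float32(0.063084856)], np.float32(-8.094903))
cloud 2768 (array([0.59072917, 0.13165193]), [np.float32(0.03523522), np.float32(0.06511757)], np.float32(-8.140665))
form z 0.004515702484700096
```

View pics/z1.png

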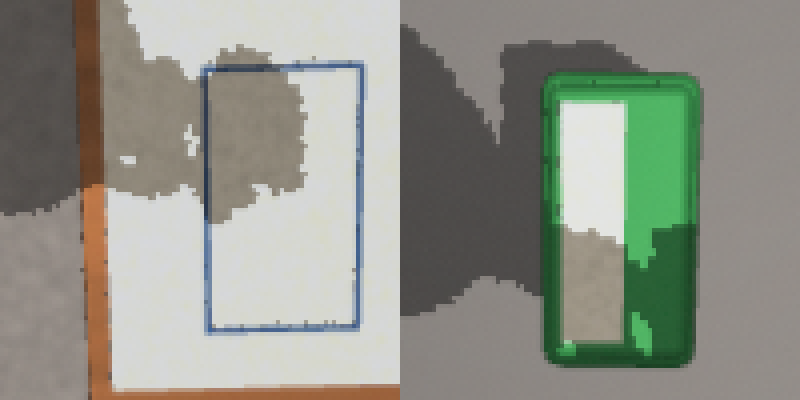

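```bash
cat >> meas.py <<'E'
def fit(pts):
    return cv2.fitLine(pts.astype(np.float32),cv2.DIST_HUBER,0,.01,.01).ravel()
def inter(a,b):
    t=np.linalg.solve(np.c_[a[:2],-b[:2]],b[2:]-a[2:]);return a[2:]+t[0]*a[:2]
def boxpose(i,p,roi,z=.005,th=25):
    u0,u1,v0,v1=roi;q=p.astype(int);m=((q[...,2]-q[...,0])>th)
    s=m[v0:v1,u0:u1];ys,xs=np.nonzero(s);xs=xs+u0;ys=ys+v0
    a,b,c,e=np.percentile(xs,1),np.percentile(xs,99),np.percentile(ys,1),np.percentile(ys,99)
    P=np.c_[xs,ys];k=3.5;
    mid=(ys>c+6)&(ys<e-6);midx=(xs>a+6)&(xs<b-6)
    Lf=fit(P[(abs(xs-a)<k)&mid]);Rt=fit(P[(abs(xs-b)<k)&mid]);T=fit(P[(abs(ys-c)<k)&midx]);B=fit(P[(abs(ys-e)<k)&midx])
    C=np.array([inter(Lf,T),inter(Rt,T),inter(Rt,B),inter(Lf,B)])
    W=np.array([onz(i,*x,z) for x in C])
    print("px",C.round(1).tolist(),"n",len(xs));return W
def report(W):
    # corners TL,TR,BR,BL in image (image right=+x, up=+y)
    x=(W[1]+W[2]-W[0]-W[3])/2;y=(W[0]+W[1]-W[2]-W[3])/2
    print("c",W.mean(0).round(4),"size",np.linalg.norm(x).round(4),np.linalg.norm(y).round(4),"yawx",np.degrees(np.arctan2(x[1],x[0])).round(2),"yawy",np.degrees(np.arctan2(-y[0],y[1])).round(2))
E
python3 - <<'E'
from meas import *
i,p,d=load("w_box");report(boxpose(i,p,(264,318,80,160)))
# board edges yaw: form/board bottom edge and stamp edges
i2,p2,d2=load("w_green");q=p2.astype(int);m=(q[...,1]-q[...,0]>25);m[:70]=0;m[165:]=0
rows=range(88,142)
Lp=np.array([(np.nonzero(m[r])[0].min(),r) for r in rows]);Rp=np.array([(np.nonzero(m[r])[0].max()+1,r) for r in rows])
for P in (Lp,Rp):
    f=fit(P);a=np.array([f[2]+f[0]/f[1]*(v-f[3]) for v in (80,150)])
    w0=onz(i2,a[0],80,.094);w1=onz(i2,a[1],150,.094);y=w0-w1;print(a,w0[:2],w1[:2],"yaw",np.degrees(np.arctan2(-y[0],y[1])))
z=np.load("top0.npz");report(boxpose(arm.camera_info("top"),z["p"],(310,350,222,254),th=8)) if 0 else 0
E
```

```text
px [[271.0, 87.5999984741211], [310.20001220703125, 85.30000305175781], [308.79998779296875, 151.6999969482422], [271.0, 152.10000610351562]] n 305
c [ 0.5007 -0.3143  0.005 ] size 0.0433 0.0719 yawx 16.69 yawy 15.75
[236. 236.] [0.57881403 0.16270098] [0.56895525 0.10187468] yaw -9.206482306730443
[275.63324 273.19992] [0.613305  0.1577928] [0.60328995 0.09699124] yaw -9.353598077271398
```

```bash
python3 - <<'E'
from h import *
q=quat(np.radians(-9.3))
arm.movep([.5907,.1308,.16],q)
arm.move_linear([.5907,.1308,.0545],velocity=.12)
print(arm.read_ft_force())
arm.gripper_close(80)
print(arm.read_tcp_pos(),arm.read_grip_width(),arm.read_ft_force())
arm.move_linear([.5907,.1308,.13],velocity=.12)
print(arm.read_tcp_pos(),arm.read_grip_width(),arm.read_ft_force(),arm.read_time_s())
snap("wrist","w_held");snap("scene","s_held")
E
```

```text
[-0.31867825 -0.04168631  0.3010552 ]
[0.5908575  0.13079204 0.05491676] 0.03535311065710175 [-0.44642875 -0.68210012  3.68236488]
[0.59024764 0.13046777 0.12927391] 0.03524036877697719 [ 0.25864453 -0.58014238 -1.2838467 ] 6.1083
```

View pics/w_held.png

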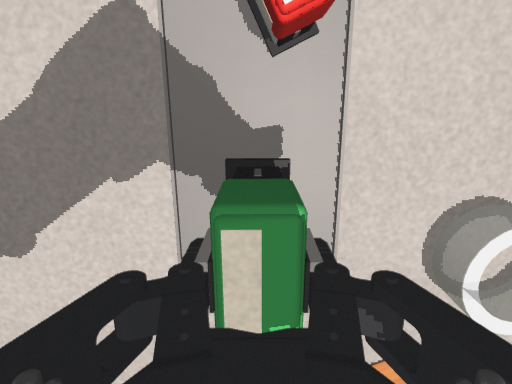

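View pics/s_held.png

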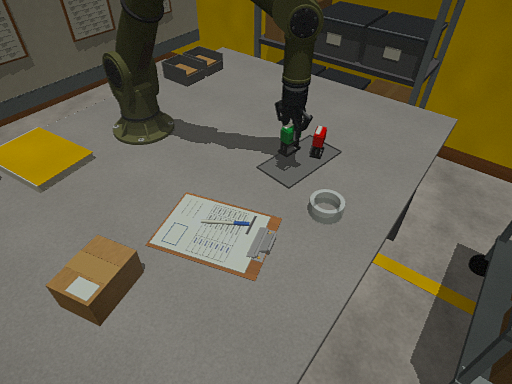

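The stamp is held and clear of the tray: the foot's far edge is at v≈159, u 225–291. I'll work out its pose in the hand from that edge.

```bash
cat > foot.py <<'E'
from meas import *
def foot(name,t,R,zu):
    i,p,d=load(name);q=p.astype(int).sum(2)
    # black edge: per column first dark row in window
    E=[]
    for u in range(228,289):
        col=q[140:176,u].astype(float);g=np.diff(col);k=int(np.argmin(g[:25]));E.append((u,140+k+.5))
    E=np.array(E);f=fit(E)
    row=lambda v:(np.nonzero(q[v,205:315]<110)[0]+205)
    vs=range(161,170);l=np.median([row(v).min() for v in vs]);r=np.median([row(v).max()+1 for v in vs])
    P=[R.T@(onz(i,u-.5*0,f[3]+f[1]/f[0]*(u-f[2]),zu)-t) for u in (l,r)]
    print("edge",f.round(3),l,r);print("tool",np.round(P,4), "slope deg",np.degrees(np.arctan2(P[1][2]-P[0][2],P[1][0]-P[0][0])))
E
python3 - <<'E'
from foot import *
t=arm.read_tcp_pos();R=Rq(arm.read_orientation());print(t,Ro.from_matrix(R.T@Rq(quat(np.radians(-9.3)))).as_rotvec(True))
foot("w_held",t,R,t[2]-.0513)
i,p,d=load("w_held");print(np.median(cloud(i,d)[161:166,235:280],axis=(0,1)))
cv2.imwrite("pics/z2.png",cv2.resize(p[140:200,200:320],None,fx=6,fy=6,interpolation=0)[:,:,::-1])
E
```

```text
[0.59008101 0.13048646 0.12890937] [ 0.04587917  0.00414261 -0.09999358]
edge [  1.    0.  253.7 157.5] 226.0 289.0
tool [[-0.0195  0.0513  0.0345]
 [ 0.0203  0.0512  0.0345]] slope deg 0.017864291230012014
[0.59536295 0.16220336 0.08393611]
```

View pics/z2.png

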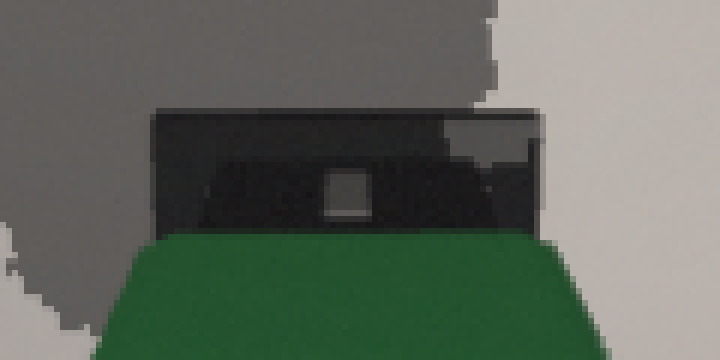

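```bash
python3 - <<'E'
from foot import *
arm.move_linear([.5907,.1308,.22],velocity=.2)
arm.movep([.51,-.385,.22],quat(np.radians(16)))
i,p,d=snap("wrist","w_box2");t=arm.read_tcp_pos();R=Rq(arm.read_orientation())
print(t,arm.read_ft_force(),arm.read_time_s()); np.savez("pose2.npz",t=t,R=R)
foot("w_box2",t,R,t[2]-.0513)
E
```

```text
[ 0.51095016 -0.38350286  0.22010437] [ 0.05554086 -0.0427469  -1.925181  ] 8.75
edge [9.85000e-01 1.73000e-01 2.55027e+02 1.52603e+02] 226.0 289.0
tool [[-0.02    0.0513  0.0407]
 [ 0.0195  0.0513  0.0337]] slope deg -9.98798603599402
```

View pics/w_box2.png

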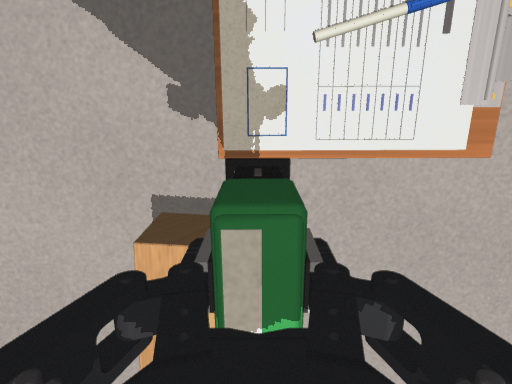

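The box is fully visible at u 247–287, v 68–136, with the stamp unchanged in the hand (foot at u 226–290). The foot fit in this frame was spoilt because it caught the board's brown edge, so I'll ignore it.

```bash
python3 - <<'E'
from meas import *
for n,roi in(("w_box",(264,318,80,160)),("w_box2",(240,295,60,145))):
    i,p,d=load(n)
    for th in (20,30,40): report(boxpose(i,p,roi,th=th))
    # board/form edge yaw check : bottom white/brown border (long edge along x)
i,p,d=load("w_box2");hsv=cv2.cvtColor(p,cv2.COLOR_RGB2HSV)
w=((hsv[...,1]<40)&(hsv[...,2]>170))
P=np.array([(u,np.nonzero(w[120:160,u])[0].max()+121) for u in range(300,455) if w[120:160,u].any()]);f=fit(P)
a=onz(i,f[2]-70*f[0],f[3]-70*f[1],.005);b=onz(i,f[2]+70*f[0],f[3]+70*f[1],.005);v=(b-a);print("form edge yaw",np.degrees(np.arctan2(v[1],v[0])))
cv2.imwrite("pics/z3.png",cv2.resize(p[60:150,220:320],None,fx=6,fy=6,interpolation=0)[:,:,::-1])
E
```

```text
px [[270.8999938964844, 87.5999984741211], [310.1000061035156, 85.5], [308.70001220703125, 151.3000030517578], [271.29998779296875, 152.39999389648438]] n 337
c [ 0.5008 -0.3142  0.005 ] size 0.0431 0.0717 yawx 17.04 yawy 15.93
px [[271.0, 87.4000015258789], [310.1000061035156, 85.5], [308.8999938964844, 151.6999969482422], [271.20001220703125, 152.1999969482422]] n 263
c [ 0.5008 -0.3143  0.005 ] size 0.0432 0.072 yawx 16.55 yawy 15.92
px [[269.20001220703125, 86.0], [310.29998779296875, 86.0], [308.5, 152.0], [272.20001220703125, 152.0]] n 204
c [ 0.5005 -0.3141  0.005 ] size 0.0435 0.0725 yawx 14.81 yawy 16.9
px [[246.6999969482422, 68.0], [286.79998779296875, 67.0999984741211], [285.3999938964844, 135.0], [247.6999969482422, 135.0]] n 301
c [ 0.5007 -0.3141  0.005 ] size 0.0431 0.072 yawx 16.75 yawy 16.41
px [[247.0, 68.0], [286.5, 67.0999984741211], [285.79998779296875, 135.0], [247.0, 135.0]] n 261
c [ 0.5006 -0.3141  0.005 ] size 0.0435 0.072 yawx 16.74 yawy 16.22
px [[247.0, 68.0999984741211], [286.29998779296875, 67.5], [285.6000061035156, 135.0], [247.0, 135.0]] n 208
c [ 0.5006 -0.3143  0.005 ] size 0.0433 0.0717 yawx 16.49 yawy 16.22
form edge yaw 16.126110442537318
```

View pics/z3.png

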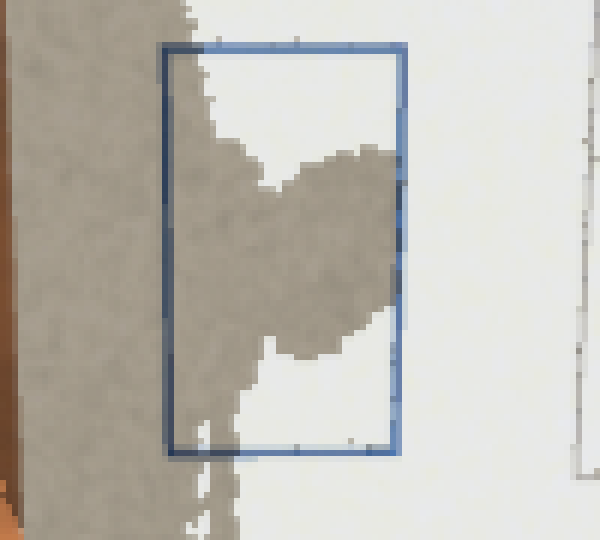

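```bash
python3 - <<'E'
from foot import *
th=np.radians(16.3);q=quat(th)
c=np.array([.5007,-.3142]);tz=np.array([-np.sin(th),np.cos(th)]);tx=np.array([np.cos(th),np.sin(th)])
g=c+.0005*tz-.0003*tx
arm.movep([*g,.12],q);arm.move_linear([*g,.069],velocity=.12);arm.hold(.3)
i,p,d=snap("wrist","w_hov");t=arm.read_tcp_pos();R=Rq(arm.read_orientation())
print(g,t,np.degrees(np.arctan2(R[1,0],R[0,0])),arm.read_ft_force(),arm.read_time_s()); np.savez("pose3.npz",t=t,R=R)
cv2.imwrite("pics/z4.png",cv2.resize(p[120:210,190:320],None,fx=6,fy=6,interpolation=0)[:,:,::-1])
E
```

```text
[ 0.50027173 -0.3138043 ] [ 0.50048563 -0.31395806  0.06951296] 16.296216057954855 [-1.04054083 -0.1983088  -0.62124003] 10.2333
```

View pics/z4.png

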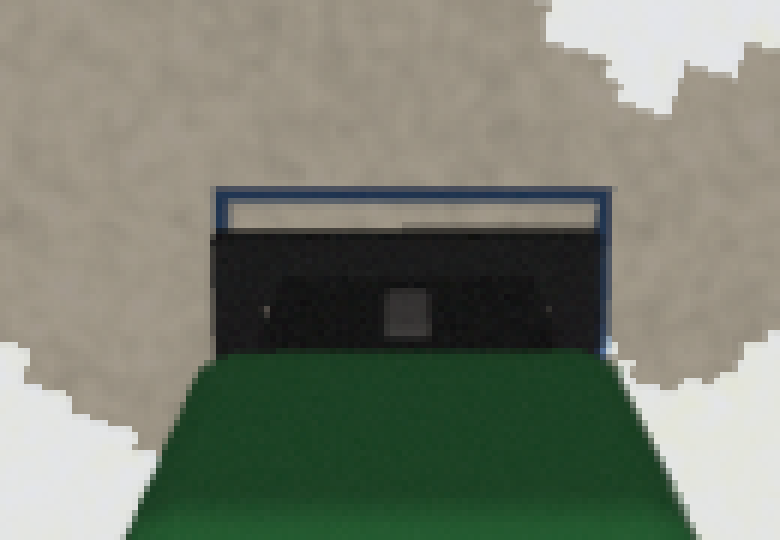

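Hovering, the foot is square inside the top of the box: foot corners at about (225.4,158.5) and (291,158.5), outer box corners at about (225.6,151.2) and (291.8,151.2). I'll compare them on their own planes.

```bash
python3 - <<'E'
from foot import *
i,p,d=load("w_hov");z=np.load("pose3.npz");t,R=z["t"],z["R"]
# pixel-edge coords -> index coords: subtract .5
F=np.array([R.T@(onz(i,u-.5,158.6-.5,t[2]-.0513)-t) for u in (225.4,291.0)])
B=np.array([R.T@(onz(i,u-.5,v-.5,.005)-t) for u,v in ((225.6,151.2),(291.8,151.2))])
print(F.round(4),B.round(4));print("foot mid",F.mean(0)[[0,2]],"box mid",B.mean(0)[[0,2]])
E
```

```text
[[-0.0208  0.0513  0.0338]
 [ 0.0206  0.0513  0.0338]] [[-0.022   0.0645  0.0366]
 [ 0.0224  0.0645  0.0366]]
foot mid [-9.23124596e-05  3.38445255e-02] box mid [0.00021225 0.03664535]
```

```bash
python3 - <<'E'
from foot import *
z=np.load("pose3.npz");t,R=z["t"],z["R"]
i,p,d=load("w_hov");c=(cloud(i,d)-t)@R
for v in range(148,182,2): print(v,np.round(np.median(c[v,235:280],axis=0),4), np.median(c[v,235:280]@R.T+t,axis=0)[2].round(4), p[v,258])
for v in (162,166,170):print(v,[(u,c[v,u].round(4).tolist()) for u in (224,225,226,227,228,288,289,290,291,292)])
E
```

```text
148 [-0.0006  0.0652  0.0384] 0.0043 [158 150 135]
150 [-0.0006  0.0649  0.0371] 0.0046 [151 143 128]
152 [0.0001 0.0645 0.0358] 0.005 [33 53 80]
154 [-0.0006  0.0649  0.0344] 0.0046 [146 139 127]
156 [-0.0006  0.065   0.033 ] 0.0045 [158 150 135]
158 [0.0001 0.0495 0.0342] 0.02 [59 57 51]
160 [-0.0005  0.0452  0.0337] 0.0243 [28 26 25]
162 [-0.0005  0.0451  0.0325] 0.0244 [27 27 27]
164 [-0.0005  0.0451  0.0312] 0.0244 [29 30 30]
166 [-0.0005  0.0442  0.0302] 0.0253 [21 21 22]
168 [-0.0005  0.0377  0.0302] 0.0318 [43 42 40]
170 [-0.0004  0.032   0.0302] 0.0375 [53 50 51]
172 [-0.0004  0.0262  0.0302] 0.0433 [54 51 51]
174 [0.0001 0.021  0.0302] 0.0485 [58 56 55]
176 [-0.0004  0.0163  0.0302] 0.0532 [33 33 32]
178 [-0.0004  0.0108  0.0304] 0.0587 [25 40 27]
180 [-0.0003 -0.0011  0.0322] 0.0706 [27 64 34]
162 [(224, [-0.023, 0.0648, 0.0289]), (225, [-0.0202, 0.0461, 0.0323]), (226, [-0.0195, 0.0449, 0.0325]), (227, [-0.0189, 0.0455, 0.0324]), (228, [-0.0182, 0.0446, 0.0325]), (288, [0.0185, 0.0448, 0.0325]), (289, [0.0192, 0.0455, 0.0324]), (290, [0.0217, 0.0642, 0.029]), (291, [0.0224, 0.0643, 0.029]), (292, [0.0233, 0.0662, 0.0287])]
166 [(224, [-0.0231, 0.0653, 0.0261]), (225, [-0.0203, 0.0458, 0.0298]), (226, [-0.0197, 0.046, 0.0298]), (227, [-0.0191, 0.0459, 0.0298]), (228, [-0.0184, 0.0459, 0.0298]), (288, [0.0187, 0.0462, 0.0298]), (289, [0.0191, 0.0446, 0.0301]), (290, [0.0219, 0.0653, 0.0261]), (291, [0.0225, 0.0645, 0.0262]), (292, [0.0231, 0.0643, 0.0263])]
170 [(224, [-0.0231, 0.0649, 0.0234]), (225, [-0.0202, 0.0444, 0.0276]), (226, [-0.0196, 0.0447, 0.0275]), (227, [-0.019, 0.0447, 0.0275]), (228, [-0.0184, 0.0445, 0.0276]), (288, [0.0187, 0.0456, 0.0274]), (289, [0.0193, 0.0456, 0.0274]), (290, [0.0219, 0.0646, 0.0235]), (291, [0.0226, 0.0648, 0.0234]), (292, [0.0233, 0.0651, 0.0234])]
```

```bash
python3 - <<'E'
from foot import *
th=np.radians(16.3);q=quat(th)
tz=np.array([-np.sin(th),np.cos(th)]);tx=np.array([np.cos(th),np.sin(th)])
g=np.array([.50027,-.31380])+.0008*tz+.0006*tx
print(g)
arm.move_linear([*g,.0585],velocity=.05,orientation=q);arm.hold(.3)
i,p,d=snap("wrist","w_hov2");t=arm.read_tcp_pos();R=Rq(arm.read_orientation())
print(t,arm.read_ft_force(),arm.read_time_s()); np.savez("pose4.npz",t=t,R=R)
c=(cloud(i,d)-t)@R
for v in range(150,166): print(v,np.round(np.median(c[v,235:280],axis=0),4),p[v,258])
print([(u,c[163,u].round(4).tolist()) for u in (224,225,226,227,288,289,290,291,292)])
cv2.imwrite("pics/z5.png",cv2.resize(p[120:210,190:320],None,fx=6,fy=6,interpolation=0)[:,:,::-1])
E
```

```text
[ 0.50062135 -0.31286376]
[ 0.50069456 -0.31291522  0.05862569] [ 0.06060163 -0.80880139 -1.66836554] 10.9417
150 [-0.0006  0.054   0.0387] [158 149 134]
151 [-0.0006  0.0539  0.0381] [160 151 137]
152 [0.     0.0541 0.0374] [158 151 135]
153 [-0.0006  0.0539  0.0368] [156 147 133]
154 [-0.0006  0.054   0.0361] [152 144 129]
155 [-0.0006  0.0536  0.0356] [85 89 98]
156 [-0.0006  0.0537  0.0349] [39 57 82]
157 [-0.0006  0.0539  0.0342] [30 47 69]
158 [-0.0006  0.0499  0.0343] [25 29 36]
159 [0.0003 0.0464 0.0342] [23 22 23]
160 [-0.0006  0.0454  0.0338] [26 25 24]
161 [-0.0006  0.0453  0.0332] [28 29 29]
162 [-0.0006  0.0454  0.0325] [27 26 26]
163 [-0.0006  0.0454  0.0319] [30 29 30]
164 [-0.0006  0.0451  0.0313] [26 27 26]
165 [-0.0006  0.0453  0.0307] [28 29 29]
[(224, [-0.0219, 0.055, 0.0302]), (225, [-0.0202, 0.0453, 0.0319]), (226, [-0.0197, 0.0465, 0.0317]), (227, [-0.0189, 0.0441, 0.0321]), (288, [0.0185, 0.0457, 0.0319]), (289, [0.0191, 0.0459, 0.0318]), (290, [0.0206, 0.0543, 0.0303]), (291, [0.0212, 0.0536, 0.0304]), (292, [0.0219, 0.0549, 0.0302])]
```

View pics/z5.png

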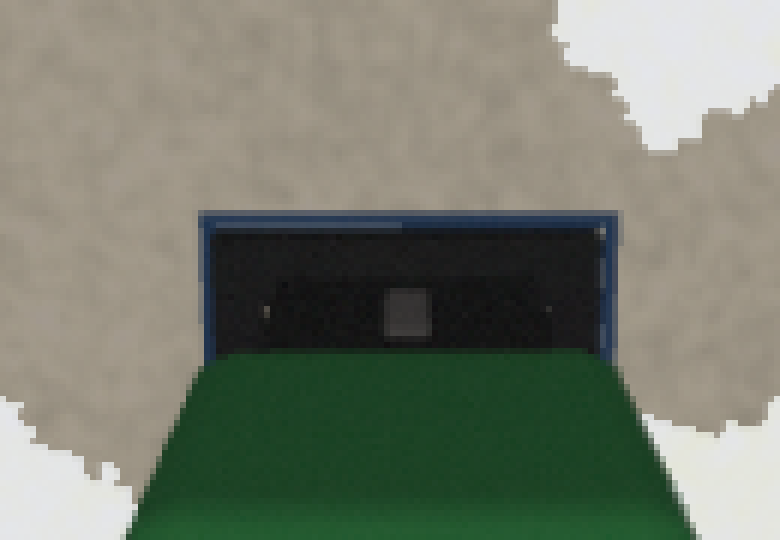

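The foot sits centred inside the box outline: about 2.3 px of line visible left, 2.0 px right, and the +y gap is about 0.9 mm against 1.0 nominal. Now I'll press, watching the force.

```bash
python3 - <<'E'
from h import *
g=[.50062135,-.31286376];z=.0585
while z>.036:
    z-=.002 if z>.0435 else .0008
    arm.move_linear([*g,z],velocity=.03)
    f=arm.read_ft_force();t=arm.read_tcp_pos()
    print(round(z,4),t.round(4),f.round(1),round(arm.read_grip_width(),4),arm.read_time_s())
    if f[2]>24 or np.hypot(*f[:2])>15: break
arm.hold(.3);print(arm.read_tcp_pos(),arm.read_ft_force())
snap("wrist","w_pr");snap("scene","s_pr")
i,p,d=__import__("h").load("w_pr")
cv2.imwrite("pics/z6.png",cv2.resize(p[120:210,190:320],None,fx=6,fy=6,interpolation=0)[:,:,::-1])
E
```

```text
0.0565 [ 0.5009 -0.313   0.0569] [-0.9 -0.9  1.6] 0.0351 11.1917
0.0545 [ 0.5009 -0.3131  0.0549] [-0.4 -0.5  4.9] 0.0352 11.4417
0.0525 [ 0.5009 -0.3131  0.053 ] [-1.5  0.1  6.5] 0.0355 11.6917
0.0505 [ 0.5009 -0.3131  0.0511] [-1.4  0.1  6.8] 0.0349 11.9417
0.0485 [ 0.5009 -0.3131  0.0492] [-2.   0.7  8.2] 0.0352 12.1917
0.0465 [ 0.5009 -0.3131  0.0473] [-2.5  0.2  8.9] 0.035 12.4417
0.0445 [ 0.5009 -0.3131  0.0454] [-3.   0.2  9.7] 0.0351 12.6917
0.0425 [ 0.5008 -0.3131  0.0435] [-3.1 -0.2 12.1] 0.0356 12.9417
0.0417 [ 0.5008 -0.3131  0.0428] [-3.4  0.8 12.1] 0.0349 13.1917
0.0409 [ 0.5009 -0.3131  0.0421] [-3.6  0.1 12.5] 0.035 13.4417
0.0401 [ 0.5009 -0.3131  0.0413] [-3.5  0.2 13. ] 0.035 13.6917
0.0393 [ 0.5008 -0.3131  0.0408] [-4.5  0.9 16.5] 0.0355 13.9417
0.0385 [ 0.5009 -0.3132  0.0408] [-7.   2.1 23. ] 0.0352 14.1917
0.0377 [ 0.5008 -0.3132  0.0407] [-8.2  1.3 29.2] 0.0352 14.4417
[ 0.50084101 -0.31316158  0.04066982] [-7.05731762  2.30359243 29.46744051]
```

View pics/z6.png

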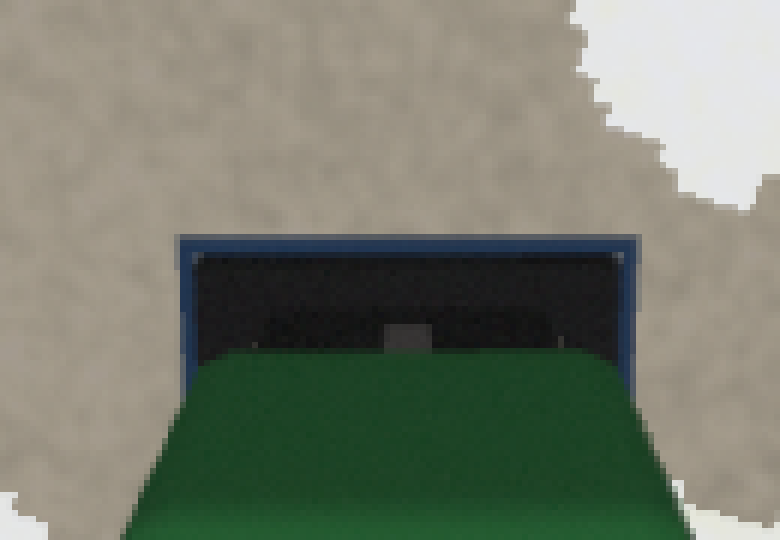

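View pics/w_pr.png

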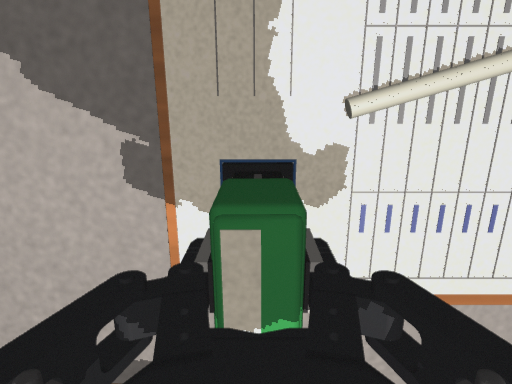

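```bash
python3 - <<'E'
from h import *
arm.hold(.5);print(arm.read_tcp_pos(),arm.read_ft_force(),arm.read_wrist_torque(),arm.read_grip_width(),arm.read_time_s())
print(arm.hand_in())
E
```

```text
[ 0.50083952 -0.31316009  0.040679  ] [-8.33547352  2.06596562 28.70168653] [0.64257752 1.76088649 0.00226387] 0.03533792972213511 15.3417
the job is handed in; nothing more can be done
None
```

I set the green stamp in the blue box, front towards the bottom of the page, pressed the handle fully down and handed the job in at 15.3 s while still holding it there.

- **Press:** The handle travelled about 16 mm to a hard stop. The force then rose from about 13 N to a steady 29 N with no further travel or slip. There is a side force of about 8 N.
- **Placement:** The last wrist picture shows the foot square and inside the blue outline on the three sides visible. The fourth side was hidden by the stamp and gripper, and I infer about 1 mm of margin there from the given sizes.
- **Disagreement:** One foot-edge measurement during transit was thrown off by the clipboard's edge. I discarded it and used close views just above the box instead. Those led to a correction of about 1 mm before lowering.
- **Other objects:** I made no contact with the red stamp, marker, tape roll or carton that I know of. I did not re-measure them at the end.

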